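# Swing the seed hopper's lid home and lock it with its pin

### The job

Swing the yellow lid of the leaning green seed hopper home until it meets its stop, so that the hole in the lid's knuckle lines up with the hole in the black knuckle below it. Then take the red-handled locking pin out of its wooden block, thread it down through both knuckles until its collar sits on the upper one, and let go. Leave the pot, the trowel and the dibber where they are.

Things in the scene. Friction and masses are not known exactly. Their poses are not given: they have to be found in the camera images.
- hopper: Fixed seed dispenser: green bin 180 x 140 x 90 mm leaning back 30 degrees on a wooden stand. Origin: on the bench, 143 mm below the centre of the bin's mouth; z up. The mouth's plane rises towards the hopper's +x by 30 degrees (its normal leans 30 degrees from vertical towards -x, at yaw 0 towards the robot). A black stop, 14 mm high, stands on the -y rim; the fixed knuckle at the low end.
- lid (a joint): Swing angle of the yellow lid, rad: 0 = home against its stop (the end of travel), positive = swung open sideways, in its own plane, the knob end moving towards the hopper's +y. It turns about the rivet at the upper end, up to 1.3 rad. Stiff: it stays where it is left, and takes about 1 to 3 N sideways at the knob to move.
- lid_pivot (a point): The point on the lid's upper face on its turning axis (steel rivet, 22 mm across, 6 mm proud). The point's z axis is the turning axis, square to the lid and pointing up out of it (30 degrees from vertical); its -x axis points along the lid towards the knob and the lid's knuckle.
- lid_knob (a point): Centre of the top of the black round knob on the lid: 26 mm diameter, 40 mm tall above the lid's upper face, standing square to the lid, 105 mm from the turning axis. Axes as for lid_pivot. The lid plate is 8 mm thick, 172 x 100 mm.
- lid_hole (a point): Centre of the upper mouth of the hole in the lid's knuckle: a yellow ring, 44 mm outside, hole 20 mm, 18 mm tall, at the end of the lid, 185 mm from the turning axis. The mouth is 10 mm above the lid's upper face. z axis: along the hole, out of it.
- bin_hole (a point): Centre of the upper mouth of the hole in the hopper's fixed knuckle: black ring, 44 mm outside, hole 20 mm, 20 mm tall; hole axis 30 mm clear of the bin's front wall. z axis: up along the hole, 30 degrees from vertical. With the lid home the holes are in line, rings 2 mm apart, lid_hole 20 mm above bin_hole along z. Over 60 mm of free depth under the mouth along the axis.
- block: Pale wooden block, 80 x 80 x 92 mm, fixed to the bench, in which the pin stands upright at the start in a 21 mm hole, 86 mm deep, at its centre. Origin: centre of its underside, z up.
- pin: Locking pin: red round handle 24 mm in diameter and 44 mm long, aluminium collar 32 mm in diameter and 6 mm thick, a 16 mm shaft reaching 80 mm below the collar, its last 14 mm tapering to 8 mm. Origin: on the axis at the collar's underside; z along the axis towards the handle (the collar fills z = 0 to 6 mm, the handle 6 to 50 mm). At the start the collar rests on the block.
- pin_tip (a point): Centre of the pin's lower end, 80 mm below its origin along its axis.
- pot: Terracotta pot, empty, 100 mm across the rim, 85 mm high, loose on the bench, a bystander. Origin: centre of its underside. It and the block may stand in either of two places.
- trowel: Small aluminium trowel with a wooden handle lying flat, about 245 mm long, a bystander. Origin: on the bench under its neck; x along it towards the blade.
- dibber: Wooden dibber with a T handle lying on the bench, about 170 mm long, 25 mm thick, a bystander. Origin: on the bench below its shaft; x along it towards the T handle.
Not all that is in view belongs to the job. Leave any purple or white look-alike of the pin alone.

How it is judged:
On the way:
1. the lid is swung home against its stop (value of joint lid below 0.025 rad), for 0.2 s.
At the end, for the whole second after the job is handed in: The lid is home (joint below 0.025 rad); the pin stands through both knuckles at rest (below 0.02 m/s), its collar's underside within 7 mm of the mouth of the lid's hole, its tip more than 50 mm below the mouth of the fixed knuckle, its axis within 0.12 rad of the holes' axis (value of joint lid below 0.025 rad and distance between pin and lid_hole below 0.007 m and z of pin_tip in the frame of bin_hole below -0.05 m and angle between the z axis of pin and the z axis of bin_hole, either way round below 0.12 rad and linear speed of pin below 0.02 m/s); the robot touches nothing.
It fails at once if the pot is moved by more than 30 mm (distance of pot from where it was at the start of the episode above 0.03 m).
It fails at once if the trowel is moved by more than 30 mm (distance of trowel from where it was at the start of the episode above 0.03 m).
It fails at once if the dibber is moved by more than 30 mm (distance of dibber from where it was at the start of the episode above 0.03 m).
It also fails if it takes over 64 s, if anything falls off the work surface, if the arm or the gripper's body presses on something with over 40 N, if the wrist force passes 120 N, or if a joint passes its speed limit or range.

### The arm

A 7-joint arm with a two-finger parallel gripper is mounted at the origin on the work surface. World frame = base frame: x ahead of the robot, y to its left, z up, the work surface at z = 0. Lengths are in m, angles in rad, forces in N, time in s.
With the tool pointing down it reaches from about 0.35 to 0.9 m from the base axis. Payload 7.2 kg.
Tool frame: the origin (TCP) lies at the very end of the fingers, on their centre line; the grasp point (between the pads) lies 19 mm behind it (r.grip_depth is the z of the grasp point in the tool frame, in m); z points along the fingers, y is the direction in which the jaws open and shut (so a half turn about z gives the same grasp; the last joint's range is limited). The gripper opens to 88 mm and grips with 3 to 60 N. Pads are 20 mm wide; open, the fingers measure 115 mm over their backs; the gripper's body (75 mm by 178 mm) begins 61 mm behind the grasp point.
Start: joints at [-1.173, 0.411, -0.013, 1.596, 0.006, 1.134, -0.082], TCP at [0.281, 0.558, 0.223] pointing down, gripper open.
Joint ranges: [-2.95, 2.95], [-0.29, 1.99], [-1.47, 1.44], [0.14, 2.54], [-1.03, 4.17], [0.13, 1.85], [-2.86, 2.86]. Speed limits (rad/s): [2.39, 2.39, 3.01, 3.01, 3.14, 3.14, 3.14].

### API

Orientations are given as a unit quaternion [x, y, z, w].
In Python, from bench import r gives the robot as it stands. Calls block until the motion is done:
- r.move_pose(position, orientation): joint-space move of the TCP to a pose.
- r.move_linear(position, max_speed=0.15, orientation=None, stop_force=None): straight line of the TCP; orientation=None keeps the orientation; max_speed is the mean speed in m/s. With stop_force (N) it stops when the force on the tool has changed by that much, and returns True; else False.
- r.goto_joints(angles): joint-space move.
- r.gripper_open() and r.clamp(grasp_force=None): open the fingers fully, or close them until they stop; grasp_force is the grip in N (None keeps the last).
- r.sleep(seconds).
- r.solve_ik(position, orientation): joint angles nearest the present ones, or None.
- r.get_obs(): the state.
- r.camera(name): name is "scene" or "top" or "wrist"; returns the picture (420x560x3 uint8, red, green, blue); there is no depth.
- r.camera_info(name): a dict with "mtx" (3x3 intrinsics, pixels), "distortion" ([k1, k2, p1, p2, k3] as OpenCV has them; the pictures are not rectified), "R" (3x3) and "t" (3): a world point X has camera coordinates R X + t; the wrist camera has in their place "hand_eye" (4x4, takes a point from camera to tool coordinates, whose origin is the TCP and whose axes are the flange's). Camera axes: x right, y down, z forward; pixel columns grow to the right and rows downward; lengths in m; the calibration is good to about 2 mm. A picture is of the moment at which its call begins: read the wrist's pose just before it. camera_info takes no time and is no camera call.
A pose or a line that the arm cannot do raises r.MotionError and nothing moves.
- r.hand_in(): hands the job in, once; it reports no verdict.
The state is a dict: "time_s": time; "joint_positions": joint angles; "qvel": joint speeds; "effort": joint torques, N m; "tool_pos": TCP position; "orientation": TCP orientation; "force": force on the tool from outside, world axes, zero at the start; "wrist_torque": the same for the moment, N m; "gripper_width": finger opening in m.
Only numpy, scipy, OpenCV 4.12 (cv2) and the standard library are available. Lean on these libraries where they do the work, as an engineer would, in place of code of your own. Each camera call takes 0.05 s, during which the arm holds its last target. There are 200 camera calls.

## Working session

There is one attempt and no reset: what is moved stays moved. The work goes in short steps, each a Python script; the robot and the scene stay as the last script left them, time stands still between calls to the robot, and variables do not carry over. Pictures are saved under pics/ and viewed, about 8 in all and at most 12, crops included, and the job is handed in when it is done.

```bash
ls; mkdir -p pics
python3 - <<'E'
from bench import r
import cv2,numpy as np
for n in ("scene","top"):
    im=r.camera(n); cv2.imwrite(f"pics/{n}0.png",im[...,::-1])
    i=r.camera_info(n); print(n,i)
print(r.camera_info("wrist")); print(r.get_obs()); print(r.grip_depth)
E
```

```text
pics
scene {'mtx': array([[445.24373647,   0.        , 273.61420587],
       [  0.        , 445.24373647, 211.11358932],
       [  0.        ,   0.        ,   1.        ]]), 'distortion': array([0.04307023, 0.        , 0.        , 0.        , 0.        ]), 'R': array([[ 0.3487751 ,  0.93712334, -0.01248071],
       [ 0.82597015, -0.31364474, -0.46840184],
       [-0.4428648 ,  0.1530582 , -0.88342739]]), 't': array([-0.15019671, -0.41183757,  1.43097627])}
top {'mtx': array([[527.43320616,   0.        , 284.14604504],
       [  0.        , 527.43320616, 209.99761822],
       [  0.        ,   0.        ,   1.        ]]), 'distortion': array([-0.0952766,  0.       ,  0.       ,  0.       ,  0.       ]), 'R': array([[-9.54794461e-03, -9.99952663e-01, -1.87284325e-03],
       [-9.92610847e-01,  9.70437802e-03, -1.20952600e-01],
       [ 1.20965049e-01,  7.04155799e-04, -9.92656517e-01]]), 't': array([-0.01109175,  0.53046757,  1.48440924])}
{'mtx': array([[374.78532089,   0.        , 285.09131566],
       [  0.        , 374.78532089, 209.31352219],
       [  0.        ,   0.        ,   1
[... 498 characters left out ...]
-1.17319216,  0.41184257, -0.01270505,  1.59694129,  0.00562559,
        1.13431209, -0.08220347]), 'qvel': array([-2.79390596e-04, -2.23487895e-03,  6.05589308e-05, -2.38979715e-03,
       -1.97419454e-03,  2.41630915e-04,  1.92098964e-04]), 'effort': array([ 2.99476036e-03, -5.89095676e+01,  6.43562414e-01, -2.91705894e+01,
       -5.38548210e-02,  1.46022628e-02,  9.85301585e-05]), 'tool_pos': array([0.28055531, 0.55798494, 0.22188691]), 'orientation': array([ 2.30789951e-01,  9.73003320e-01, -7.26172883e-04, -1.05729469e-04]), 'force': array([-0.31249875, -0.42236291,  1.00783304]), 'wrist_torque': array([0.00552679, 0.02105957, 0.00403386]), 'gripper_width': 0.08801032595156201}
-0.0187
```

View pics/scene0.png

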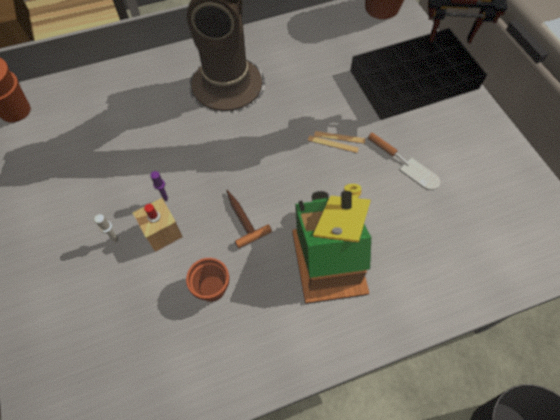

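View pics/top0.png

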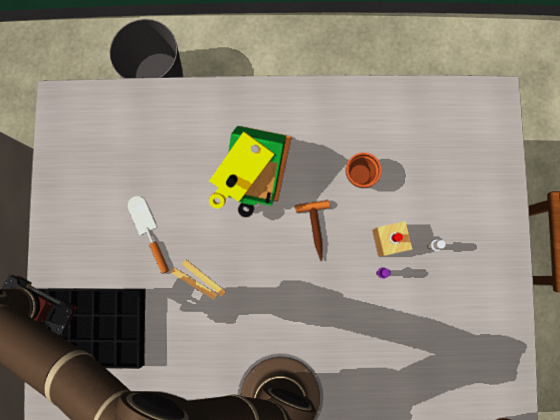

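The scene view shows the pin at about (150,210), the block, the hopper lid (rivet at (337,231), ring at (352,189)) and the black ring at (320,196). In the top view, the matching points are the pin at (397,238), rivet (255,149), knob (231,181), lid ring (218,200) and black ring (246,210). I'll take a coarse triangulation and check it against the given geometry.

```bash
cat > h.py <<'E'
from bench import r
import cv2,numpy as np
from scipy.spatial.transform import Rotation as Ro
def pose(n,obs=None):
    i=r.camera_info(n)
    if n!="wrist": return i["mtx"],i["distortion"],i["R"],i["t"]
    o=obs or r.get_obs(); T=np.eye(4); T[:3,:3]=Ro.from_quat(o["orientation"]).as_matrix(); T[:3,3]=o["tool_pos"]
    C=np.linalg.inv(T@i["hand_eye"]); return i["mtx"],i["distortion"],C[:3,:3],C[:3,3]
def ray(cam,px):
    K,d,R,t=cam; u=cv2.undistortPoints(np.array([[px]],float),K,d)[0,0]
    v=R.T@np.array([u[0],u[1],1]); return -R.T@t, v/np.linalg.norm(v)
def onplane(cam,px,z):
    c,v=ray(cam,px); return c+v*(z-c[2])/v[2]
def tri(obs):  # [(cam,px),...] least squares
    A=np.zeros((3,3));b=np.zeros(3);L=[]
    for cam,px in obs:
        c,v=ray(cam,px);M=np.eye(3)-np.outer(v,v);A+=M;b+=M@c;L.append((c,M))
    X=np.linalg.solve(A,b); return X,max(np.linalg.norm(M@(X-c)) for c,M in L)
def proj(cam,X):
    K,d,R,t=cam; return cv2.projectPoints(np.array([X],float),cv2.Rodrigues(R)[0],t,K,d)[0][0,0]
E
python3 - <<'E'
from h import *
np.set_printoptions(precision=4,suppress=True)
s,t=pose("scene"),pose("top")
for n,a,b in [("pin",(150,210),(398,237)),("knob",(346,195),(231,181)),("rivet",(337,231),(255,149)),("lidring",(352,189),(218,200)),("binring",(320,196),(246,210)),("pot",(208,270),(363,165))]:
    print(n,*tri([(s,a),(t,b)]))
# colour blobs
for n in("scene","top"):
    hsv=cv2.cvtColor(cv2.imread(f"pics/{n}0.png"),cv2.COLOR_BGR2HSV)
    for c,lo,hi in[("red",(0,200,120),(6,255,255)),("yellow",(24,180,120),(34,255,255))]:
        N,_,st,ce=cv2.connectedComponentsWithStats(cv2.inRange(hsv,lo,hi))
        for k in range(1,N):
            if st[k,4]>15: print(n,c,st[k],ce[k])
a=cv2.resize(cv2.imread("pics/scene0.png")[175:275,285:385],(390,390),interpolation=cv2.INTER_CUBIC)
b=cv2.resize(cv2.imread("pics/top0.png")[120:220,200:300],(390,390),interpolation=cv2.INTER_CUBIC)
cv2.imwrite("pics/crop0.png",np.hstack([a,b]))
E
```

```text
pin [ 0.443  -0.3218  0.123 ] 0.0007858425535251237
knob [0.5927 0.123  0.164 ] 0.0005130272701682134
rivet [0.6756 0.0597 0.1784] 0.0007092092010177306
lidring [0.5517 0.1663 0.1011] 0.0006040140553390666
binring [0.5269 0.0916 0.0716] 0.0010347689255957497
pot [ 0.6408 -0.2334  0.1249] 0.0003372678677891419
top red [392 233  11   8  66] [397.4091 236.7879]
top yellow [ 209  132   65   76 2178] [239.0872 168.365 ]
```

View pics/crop0.png

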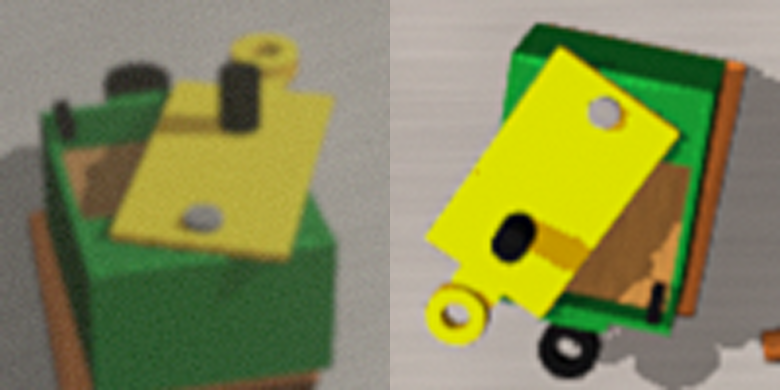

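Triangulation agrees with the geometry: rivet to fixed knuckle is 152 mm horizontal and 107 mm drop, both as expected. Next I'll take close wrist-camera views of the hopper.

```bash
cat >> h.py <<'E'
def frame(yaw):  # hopper axes: up-slope x', y, n as columns
    return Ro.from_euler("z",yaw).as_matrix()@Ro.from_euler("y",-30,degrees=True).as_matrix()
def quat(F,a):   # tool z=-n, turned a about n from x'
    M=F@Ro.from_euler("z",a).as_matrix()@np.diag([1,-1,-1]); return Ro.from_matrix(M).as_quat()
E
python3 - <<'E'
from h import *
np.set_printoptions(precision=3,suppress=True)
yaw=np.arctan2(-.0319,.1487);F=frame(yaw);print(yaw,F)
s,t=pose("scene"),pose("top")
riv,e1=tri([(s,(336.8,230.6)),(t,(255.1,148.7))]);lh,e2=tri([(s,(353.7,187.8)),(t,(217.2,200.5))])
P=riv-.006*F[:,2];print(P,(lh-P)@F,lh)
home=P+F@[-.185,0,.01];print("home hole",home)
for a in np.arange(4)*np.pi/2:
    q=quat(F,a)
    print(a,[ (r.solve_ik(home+F[:,2]*d,q)) for d in(.011,.10,.15)], r.solve_ik(P+F@[-.09,.08,.012],q) is not None)
E
```

```text
-0.2113229543438544 [[ 0.847  0.21  -0.489]
 [-0.182  0.978  0.105]
 [ 0.5    0.     0.866]]
[0.679 0.058 0.176] [-0.165  0.082  0.011] [0.551 0.17  0.103]
home hole [0.517 0.093 0.092]
0.0 [array([ 0.512,  0.545, -1.232,  2.312,  1.469,  0.868,  2.752]), None, array([ 0.662, -0.095, -1.189,  2.288,  0.513,  0.556, -2.719])] True
1.5707963267948966 [array([-0.956,  0.262,  0.52 ,  2.393,  1.077,  0.222, -1.716]), array([-0.869,  0.004,  0.274,  2.379,  0.806,  0.522, -1.469]), array([-0.895, -0.116,  0.219,  2.354,  0.711,  0.679, -1.399])] True
3.141592653589793 [array([-0.88 ,  0.253,  0.428,  2.389,  1.12 ,  0.248, -0.186]), array([-0.864,  0.004,  0.269,  2.378,  0.806,  0.522,  0.102]), array([-0.922, -0.119,  0.245,  2.355,  0.716,  0.682,  0.168])] True
4.71238898038469 [array([-0.622,  0.24 ,  0.13 ,  2.374,  1.206,  0.325,  1.304]), array([-0.645,  0.015,  0.047,  2.367,  0.806,  0.524,  1.67 ]), array([-0.708, -0.101,  0.046,  2.345,  0.683,  0.661,  1.77 ])] True
```

Run:
```python
from h import *
np.set_printoptions(precision=3,suppress=True)
F=frame(-.2113);P=np.array([.679,.058,.176]);q=quat(F,np.pi)
ims=[]
for k,off in enumerate([[-.15,.06,.15],[-.15,-.02,.15]]):
    r.move_pose(P+F@off,q); r.sleep(.2)
    o=r.get_obs(); im=r.camera("wrist")[...,::-1]; cv2.imwrite(f"pics/w{k}.png",im); np.save(f"w{k}.npy",np.r_[o["tool_pos"],o["orientation"]]); ims.append(cv2.resize(im,(400,300)));print(o["tool_pos"],o["time_s"],o["joint_positions"])
cv2.imwrite("pics/w01.png",np.hstack(ims))
```

```text
[0.491 0.16  0.231] 1.9333 [-0.929  0.007  0.243  2.219  0.665  0.683  0.198]
[0.475 0.083 0.231] 2.6 [-0.858 -0.104  0.307  2.316  0.676  0.638  0.32 ]
```

View pics/w01.png

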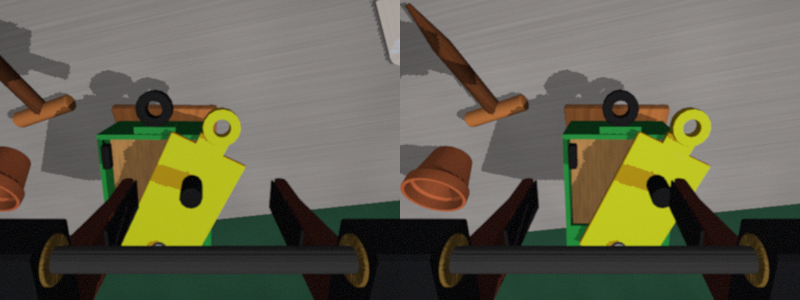

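The wrist views show the knob at (191,190) in the left tile, the lid ring at (221,128) and the black ring at (153,107). I'll zoom in on the rings.

Run:
```python
from h import *
rows=[]
for k,(l,b,kn) in enumerate([((310,178),(216,150),(267,266)),((407,178),(308,150),(362,267))]):
    im=cv2.imread(f"pics/w{k}.png")
    rows.append(np.hstack([cv2.resize(im[y-32:y+32,x-32:x+32],(256,256),interpolation=cv2.INTER_NEAREST) for x,y in(l,b,kn)]))
cv2.imwrite("pics/crop1.png",np.vstack(rows))
```

```text
(no output)
```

View pics/crop1.png

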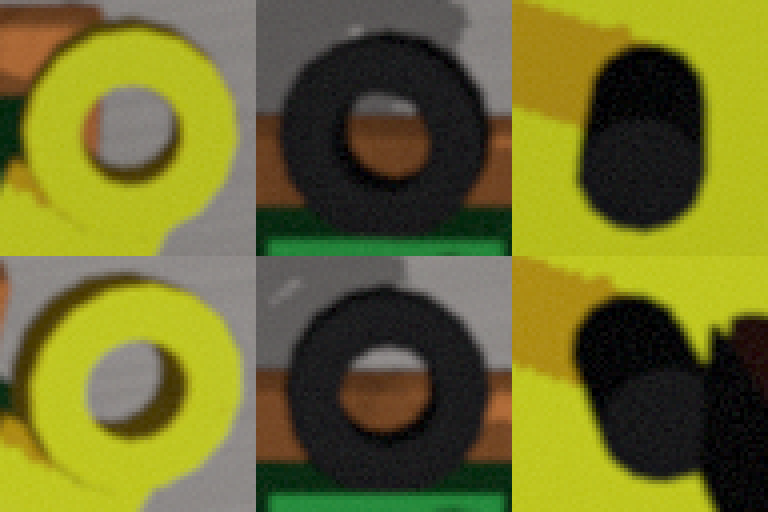

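Run:
```python
from h import *
np.set_printoptions(precision=4,suppress=True)
C=[]
for k in(0,1):
    v=np.load(f"w{k}.npy"); C.append(pose("wrist",{"tool_pos":v[:3],"orientation":v[3:]}))
X={}
for n,a,b in[("lid",(310.4,179.1),(408.5,178.6)),("bin",(215,152.6),(308.4,152.0)),("knob",(266.9,276.3),(367.2,275.5))]:
    X[n],e=tri([(C[0],a),(C[1],b)]);print(n,X[n],e)
# fit pivot (x,y,z), yaw, lid angle to three points
from scipy.optimize import least_squares
def model(p):
    F=frame(p[3]);P=p[:3];L=F@Ro.from_euler("z",-p[4]).as_matrix()
    return P+L@[-.185,0,.01],P+F@[-.185,0,-.01],P+L@[-.105,0,.04]
f=lambda p:np.concatenate([m-X[n] for m,n in zip(model(p),("lid","bin","knob"))])
s=least_squares(f,[.679,.058,.176,-.21,.46]);print(s.x,f(s.x).reshape(3,3)*1000)
np.save("hop.npy",s.x)
```

```text
lid [0.5486 0.1693 0.1056] 4.68709523213634e-05
bin [0.5271 0.092  0.0775] 6.906717997773795e-05
knob [0.5883 0.1252 0.1665] 0.00012459559674360047
[ 0.6788  0.0602  0.1794 -0.2051  0.4481] [[ 0.2644 -0.166  -0.8814]
 [-0.2223 -0.2032  0.692 ]
 [-0.042   0.3692  0.1894]]
```

Run:
```python
from h import *
np.set_printoptions(precision=3,suppress=True)
p=np.load("hop.npy");F=frame(p[3]);P=p[:3];q=quat(F,np.pi)
def T(th,gap,h=.013): return P+F@[-.105*np.cos(th),.105*np.sin(th)+.0265+gap,h]
r.clamp(10); 
r.move_pose(T(.448,.014,.09),q); r.move_linear(T(.448,.014),.15,orientation=q,stop_force=8)
print(r.get_obs()["force"])
for th in(.448,.33,.22,.11,.03):
    s=r.move_linear(T(th,0),.06,stop_force=15);o=r.get_obs();print(th,s,o["force"]@F,(o["tool_pos"]-P)@F)
s=r.move_linear(T(0,-.012),.03,stop_force=12);o=r.get_obs();print(s,o["force"]@F,(o["tool_pos"]-P)@F,o["time_s"])
```

```text
[0.279 0.409 0.452]
0.448 False [-0.507 -0.379 -0.203] [-0.094  0.071  0.013]
0.33 False [ 0.781 -0.103  0.4  ] [-0.1    0.06   0.013]
0.22 False [ 0.317  0.437 -0.236] [-0.103  0.048  0.013]
0.11 False [ 0.384 -1.038 -0.035] [-0.104  0.037  0.013]
0.03 False [-0.001  0.195  0.901] [-0.105  0.029  0.013]
True [0.942 2.006 1.042] [-0.105  0.023  0.013] 7.3583
```

Run:
```python
from h import *
np.set_printoptions(precision=3,suppress=True)
p=np.load("hop.npy");F=frame(p[3]);P=p[:3];q=quat(F,np.pi)
r.move_linear(P+F@[-.105,.04,.013],.15); r.move_linear(P+F@[-.15,.03,.15],.25); r.gripper_open(); r.sleep(.15)
o=r.get_obs(); im=r.camera("wrist")[...,::-1]; cv2.imwrite("pics/w2.png",im); np.save("w2.npy",np.r_[o["tool_pos"],o["orientation"]])
c=pose("wrist",o)
hole=proj(c,P+F@[-.185,0,.01]);knob=proj(c,P+F@[-.105,0,.04]);print(hole,knob,proj(c,P+F@[-.185,0,-.01]),o["time_s"])
L=[]
for u in(hole,knob):
    x,y=np.round(u).astype(int);L.append(cv2.resize(im[y-32:y+32,x-32:x+32],(384,384),interpolation=cv2.INTER_NEAREST));print(x,y)
cv2.imwrite("pics/crop2.png",np.hstack(L))
```

```text
[246.944 154.407] [246.157 261.315] [249.126 150.901] 9.875
247 154
246 261
```

View pics/crop2.png

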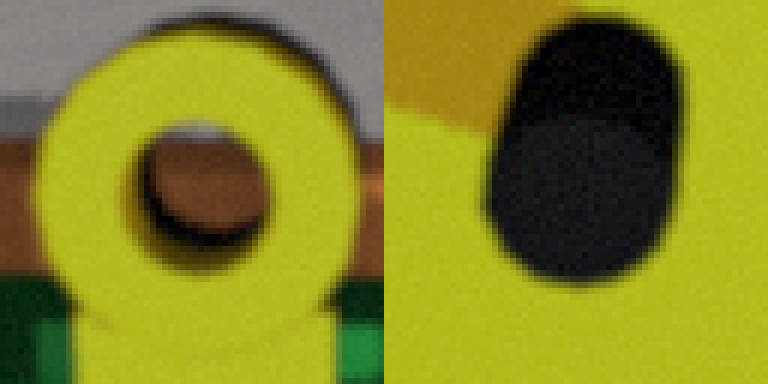

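The lid is home. The measured mouth is (247.7,154.2) against a predicted (246.9,154.4), under 1 mm off, and the black ring sits concentric beneath. On to the pin.

Run:
```python
from h import *
np.set_printoptions(precision=3,suppress=True)
q=Ro.from_matrix(Ro.from_euler("z",np.pi-.63).as_matrix()@np.diag([1,-1,-1])).as_quat()
print(r.solve_ik([.443,-.322,.11],q))
L=[]
for k,d in((3,[-.02,0]),(4,[0,-.05])):
    r.move_pose([.443+d[0],-.322+d[1],.25],q); r.sleep(.15)
    o=r.get_obs(); im=r.camera("wrist")[...,::-1]; cv2.imwrite(f"pics/w{k}.png",im); np.save(f"w{k}.npy",np.r_[o["tool_pos"],o["orientation"]])
    c=pose("wrist",o);x,y=np.round(proj(c,[.443,-.322,.142])).astype(int);print(x,y,o["time_s"])
    x=min(max(x,40),519);y=min(max(y,40),379);L.append(cv2.resize(im[y-40:y+40,x-40:x+40],(400,400),interpolation=cv2.INTER_NEAREST));print(x,y)
    hsv=cv2.cvtColor(im,cv2.COLOR_BGR2HSV);m=cv2.inRange(hsv,(0,200,90),(5,255,255))|cv2.inRange(hsv,(176,200,90),(180,255,255))
    N,_,st,ce=cv2.connectedComponentsWithStats(m);print([(st[i],ce[i]) for i in range(1,N) if st[i,4]>100])
cv2.imwrite("pics/crop3.png",np.hstack(L))
```

```text
[-0.122  0.553  0.91   1.945 -0.552  0.913  2.009]
298 228 11.75
298 228
[(array([287, 200,  29,  39, 751], dtype=int32), array([301.341, 221.087]))]
339 169 12.2833
339 169
[(array([326, 147,  31,  35, 731], dtype=int32), array([340.822, 166.005]))]
```

View pics/crop3.png

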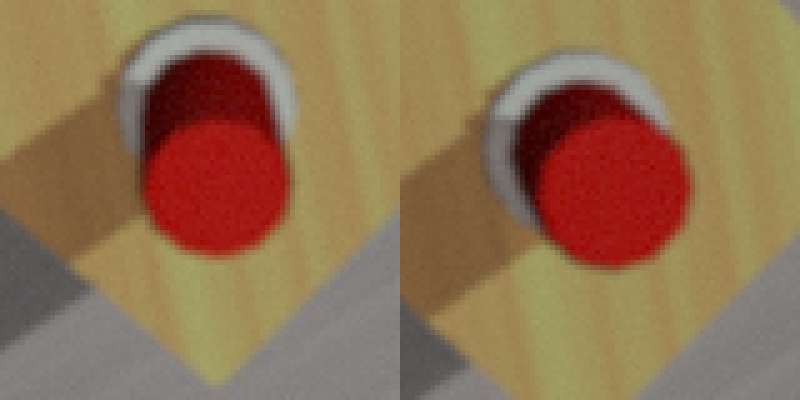

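Run:
```python
from h import *
np.set_printoptions(precision=4,suppress=True)
C=[]
for k in(3,4):
    v=np.load(f"w{k}.npy"); C.append(pose("wrist",{"tool_pos":v[:3],"orientation":v[3:]}))
X,e=tri([(C[0],(301,224.9)),(C[1],(341.5,167.2))]);a=onplane(C[0],(301,224.9),.142);b=onplane(C[1],(341.5,167.2),.142);print(X,e,a,b)
if abs(X[2]-.142)<.008:
    xy=(a+b)[:2]/2; q=r.get_obs()["orientation"]
    r.move_linear([*xy,.19],.2); r.move_linear([*xy,.104],.12,stop_force=8)
    print(r.get_obs()["tool_pos"],r.get_obs()["force"]); r.clamp(40)
    o=r.get_obs();print(o["gripper_width"],o["force"],o["tool_pos"])
    f=r.move_linear([*xy,.22],.12,stop_force=25);o=r.get_obs();print(f,o["gripper_width"],o["force"],o["tool_pos"],o["time_s"])
    p=np.load("hop.npy");F=frame(p[3]);H=p[:3]+F@[-.185,0,.01]
    for a in np.linspace(0,2*np.pi,9)[:-1]:
        print(a,*[r.solve_ik(H+F[:,2]*d,quat(F,a)) for d in(.115,.011)])
```

```text
[ 0.4435 -0.3196  0.1383] 7.169761078832881e-05 [ 0.4423 -0.319   0.142 ] [ 0.4427 -0.3196  0.142 ]
[ 0.443  -0.3198  0.1047] [-0.0629 -0.1483 -0.1634]
0.023723372213195936 [ 0.173   0.1099 -0.4066] [ 0.4425 -0.3193  0.104 ]
False 0.023819434884223705 [ 0.7895  0.3554 -2.0212] [ 0.4421 -0.319   0.2192] 15.875
0.0 None [-0.3114  0.2432 -0.2196  2.353   1.249   0.4103  2.8534]
0.7853981633974483 [ 0.7356  0.1031 -1.3506  2.2983  0.882   0.6229 -2.2699] [-1.0788  0.2714  0.6672  2.3976  0.9426  0.1849 -2.3584]
1.5707963267948966 [ 0.5547  0.0581 -1.1527  2.3024  0.8204  0.5868 -1.4381] [-0.4942  0.2333 -0.0146  2.3643  1.211   0.3605 -1.8305]
2.356194490192345 [ 0.7326  0.1019 -1.3471  2.2984  0.8805  0.6219 -0.6979] [-0.9874  0.2554  0.5553  2.393   1.0286  0.218  -0.8731]
3.141592653589793 [ 0.4384  0.0424 -1.0341  2.3059  0.7977  0.5765  0.1471] [-0.5766  0.2317  0.0783  2.3694  1.192   0.3385 -0.2438]
3.9269908169872414 [ 0.2465  0.0245 -0.8434  2.3128  0.7728  0.5673  0.9453] [-0.4507  0.2349 -0.0636  2.3616  1.2205  0.3722  0.5182]
4.71238898038469 [ 0.0314  0.01   -0.6325  2.3221  0.7557  0.5628  1.7367] [ 0.1364  0.3157 -0.7286  2.3272  1.3417  0.5637  1.2318]
5.497787143782138 [-0.2534 -0.006  -0.3543  2.3362  0.7451  0.562   2.5224] [-0.1398  0.2612 -0.4121  2.3427  1.2831  0.4611  2.0464]
```

Pin held: width is 23.8 mm and the triangulated handle top is at 138 mm against the expected 142 mm. I'll move to hover over the mouth and check the tip against the hole.

Run:
```python
from h import *
np.set_printoptions(precision=4,suppress=True)
p=np.load("hop.npy");F=frame(p[3]);H=p[:3]+F@[-.185,0,.01];q=quat(F,np.pi)
o=r.get_obs();r.move_linear([*o["tool_pos"][:2],.28],.25)
r.move_pose(H+F[:,2]*.15,q);print(r.get_obs()["joint_positions"])
r.move_linear(H+F[:,2]*.106,.1,orientation=q);r.sleep(.2)
print(r.solve_ik(H+F[:,2]*.011,q))
o=r.get_obs();print((o["tool_pos"]-H)@F,o["gripper_width"],o["time_s"])
im=r.camera("wrist")[...,::-1];cv2.imwrite("pics/w5.png",im);np.save("w5.npy",np.r_[o["tool_pos"],o["orientation"]])
c=pose("wrist",o);print(proj(c,H),proj(c,H+.014*F[:,2]),proj(c,H+.028*F[:,2]),proj(c,H+.094*F[:,2]))
x,y=np.round(proj(c,H)).astype(int);y0=max(y-45,0);x0=x-60;print(x0,y0)
cv2.imwrite("pics/crop5.png",cv2.resize(im[y0:y0+100,x0:x0+120],(720,600),interpolation=cv2.INTER_NEAREST))
```

```text
[ 0.3008 -0.0812 -0.8712  2.2938  0.558   0.5912  0.3636]
[ 0.2049  0.3367 -0.8102  2.3237  1.358   0.5967 -0.3456]
[0.0005 0.0001 0.1065] 0.02330940908974368 18.6583
[284.6279 207.1803] [284.6146 212.8252] [284.5998 219.068 ] [284.5022 260.3678]
225 162
```

View pics/crop5.png

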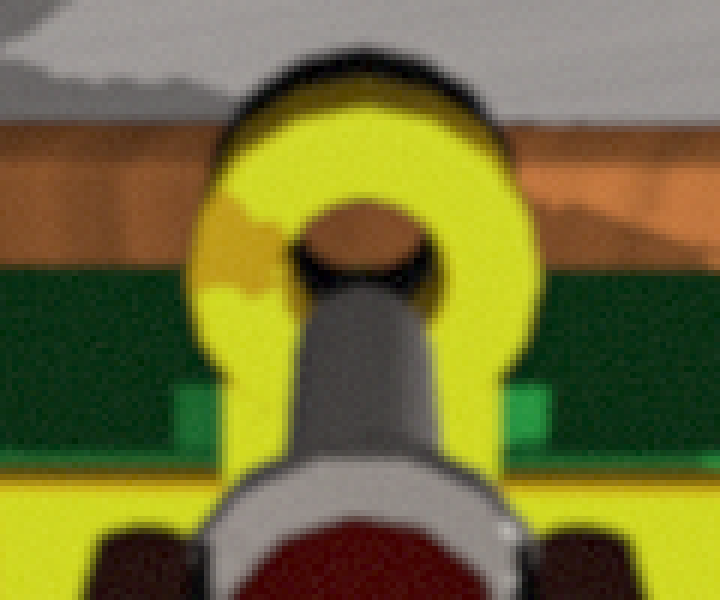

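Tip and hole agree: both are at crop column 367, and the tip row of about 213 and hole row of about 207 match the predictions. Inserting.

Run:
```python
from h import *
np.set_printoptions(precision=4,suppress=True)
p=np.load("hop.npy");F=frame(p[3]);H=p[:3]+F@[-.185,0,.01]
for d,v,f in((.07,.05,10),(.03,.05,10),(.008,.03,12)):
    s=r.move_linear(H+F[:,2]*d,v,stop_force=f);o=r.get_obs();print(d,s,(o["tool_pos"]-H)@F,o["force"]@F,o["gripper_width"],o["time_s"])
    if s: break
```

```text
0.07 False [0.     0.0001 0.0702] [-0.241   0.1142 -1.6252] 0.023321032729916195 19.575
0.03 False [0.0001 0.0001 0.0302] [-0.4005  0.2008 -2.1381] 0.02371230305518487 20.525
0.008 True [0.0002 0.0008 0.0148] [-0.0932  1.0702  9.4231] 0.023347591690501455 21.0667
```

Run:
```python
from h import *
np.set_printoptions(precision=4,suppress=True)
p=np.load("hop.npy");F=frame(p[3]);H=p[:3]+F@[-.185,0,.01]
r.gripper_open();r.sleep(.2);o=r.get_obs();print((o["tool_pos"]-H)@F,o["force"]@F)
r.move_linear(H+F[:,2]*.10,.15);r.move_linear(H+F@[.0,.0,.15],.15);r.sleep(.3)
o=r.get_obs();im=r.camera("wrist")[...,::-1];cv2.imwrite("pics/w6.png",im);c=pose("wrist",o)
for z in(0,.006,.05):print(z,proj(c,H+z*F[:,2]))
print(proj(c,H+F@[.08,0,.03]),o["time_s"])
x,y=np.round(proj(c,H+.025*F[:,2])).astype(int);x0,y0=x-50,y-50;print(x0,y0)
s=r.camera("scene")[...,::-1];cs=pose("scene");u,v=np.round(proj(cs,H)).astype(int)
cv2.imwrite("pics/crop6.png",np.hstack([cv2.resize(im[y0:y0+100,x0:x0+100],(400,400)),cv2.resize(s[v-25:v+25,u-25:u+25],(400,400))]));cv2.imwrite("pics/s6.png",s);print(u,v,proj(cs,H),proj(cs,H+.05*F[:,2]))
```

```text
[-0.0005 -0.0004  0.0147] [0.2478 0.3076 0.0178]
0 [285.0427 194.6879]
0.006 [285.0413 196.4783]
0.05 [285.0292 211.9094]
[285.0413 295.737 ] 23.85
235 153
320 188 [319.6325 187.9066] [319.0167 170.3711]
```

View pics/crop6.png

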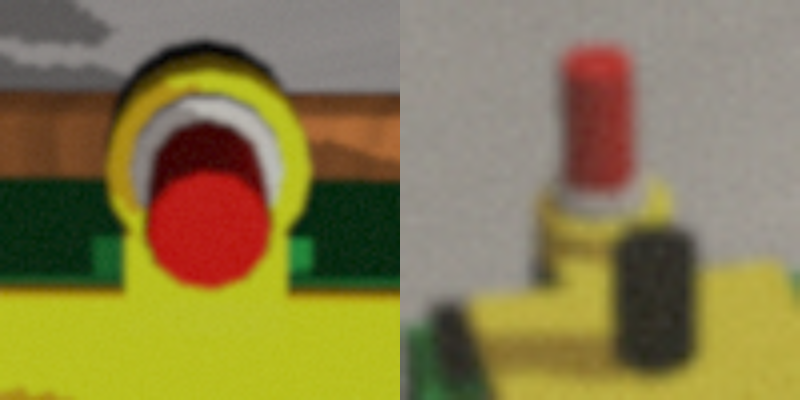

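```bash
python3 -c "
from bench import r
r.hand_in(); print(r.get_obs()['time_s'])"
```

```text
the job is handed in; nothing more can be done
the job is handed in; nothing more can be done
```

The lid is home and the locking pin is through both knuckles with its collar down on the upper one. I handed the job in at about 24 s of the 64 s allowed; no verdict was reported.

**What I did:** I pushed the knob along its arc with the closed fingers until the stop pushed back. Then I gripped the pin by its handle (width read 23.8 mm against 24 mm), inserted it along the hole axis, let go and backed off clear.

**Last checks that agreed:**
- **Pin:** in the last pictures the collar sits on the yellow ring. Its axis is 1–2 mm off the fitted hole axis and tilted about 0.01 rad.
- **Lid:** the knuckle is about 0.7–1.5 mm from its predicted place at the ring, so about 0.004–0.008 rad open, within the 0.025 limit.
- **Bystanders:** I never went near the pot, trowel, dibber or the look-alike pins, but did not measure their positions again afterwards.

**Checks that disagreed:**
- The insertion stopped about 3 mm sooner than calculated. I took this as collar contact plus height error, and the pictures support that.
- The handle top triangulated at 138 mm instead of 142 mm, so I used the known height.
- The final push ended 3–4 mm beyond my estimate, because I had assumed the closed fingers were wider than they are.

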